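# Blank the intake neck, open the air box and present the dirty filter

## Task

Get the old air filter out of the air box on the bench for inspection. First set the red tapered plug fully home in the open outlet neck, so that no grit can fall into the clean-air side; only then swing the cover up and back by its handle until it stands open, and draw the panel filter straight up out of its guides by its tab. Finish while still holding the filter up by the tab: upright, still, its lower edge at least 5 cm above the rim of the open box, and turned so that one of its pleated faces looks squarely towards the front edge of the bench; leave the plug in, the cover open and the mug, tape roll, red screwdriver, feeler gauge and parts dish where they are.

Things in the scene. Friction and masses are not known exactly. Their poses are not given: they have to be found in the camera images.
- plug_grip (a point): red tapered plug, 57 mm high, 0.06 kg, standing loose on its narrow end. From below: solid taper 28 mm high, 30 mm diameter at the foot, 41 mm at its top; round flange 57 mm across, 5 mm thick; upright round finger grip 24 mm in diameter, 24 mm high. This point: on the axis, half-way up the finger grip, 46 mm above the foot; z up the axis.
- plug_seat (a point): on the plug's axis, in the plane of the flange's underside, 28 mm above the foot and 18 mm below plug_grip; it lies on neck_mouth when the plug is home.
- neck_mouth (a point): centre of the mouth of the black outlet neck, an upright pipe with a steel clamp on the right part of the air box, 100 mm above the bench. Bore 44 mm, outside 53 mm, open 41 mm deep: the plug has 1.5 mm clearance all round and rests with its flange on the rim. Axes are the air box's: x from its handle side to its hinge side, y along it towards the filter chamber, z up.
- slot_top (a point): point in the plane of the filter chamber's rim (85 mm above the bench), above the middle of the filter slot, 111 mm along the box's y axis from neck_mouth. The chamber is 130 mm (x) by 140 mm (y) outside, walls 4 mm, with the slot midway. Same axes as neck_mouth.
- cover (a joint): angle of the grey hinged cover over the filter chamber: 0 shut, grows as it swings up and back; stop at 1.85 rad (past upright). A stiff hinge (0.22 Nm friction; weight about 0.1 Nm) leaves it wherever it is let go. Its clips are already undone. Cover 130 (x) by 140 (y) mm, 32 mm deep, top 118 mm above the bench when shut.
- cover_hinge (a point): on the hinge line, at the middle of the cover's far edge, 86 mm above the bench. It is fixed to the cover and turns with it; y runs along the hinge.
- cover_handle (a point): middle of the cover's steel bail handle: round bar 9 mm thick, straight for 70 mm parallel to the hinge, 33 mm in front of the cover's front face (28 mm clear). Shut: 102 mm above the bench, 169 mm forward of the hinge line and 16 mm above it. Turns with the cover; with the cover open it is the topmost part, about 0.25 m above the bench.
- filter_tab (a point): middle of the orange pull tab on top of the panel filter, hidden while the cover is shut. Tab 34 mm wide (filter x), 14 mm thick (y), 26 mm high; this point is 11 mm below its top and, seated, 13 mm above the chamber rim, so the tab stands free once the cover is open. In the box the filter's x and y lie along the box's; 2 mm of play; it comes straight up.
- filter_foot (a point): middle of the filter's lower edge, 88 mm below filter_tab; 75 mm below the chamber rim when seated.
- filter: the same panel filter, 0.15 kg: orange frame 104 mm wide (x), 24 mm thick (y), 74 mm high (z) with the tab on top; pleated paper faces look along +y and -y; origin at filter_foot, z up to the tab.
- airbox: the fixed air box with its cover, about 0.26 m long (y) in all; origin on the bench under the box, neck_mouth at (0, -0.076, 0.100) and slot_top at (0, 0.035, 0.085) in its axes.
- bench_mid (a point): a fixed unmarked point on the worktop straight ahead of the robot, giving the bench its directions: x points straight away from the robot, square to the front edge; z up.
- mug: maroon steel mug, 70 x 100 x 96 mm; a bystander, origin under its middle. It stands loose near the work; leave it where it is.
- insulating_tape: black roll of tape lying flat, 63 x 72 x 19 mm; a bystander, origin under its middle. It stands loose near the work; leave it where it is.
- screwdriver_1: red-handled screwdriver, 210 mm long, 31 mm thick; a bystander, origin under its middle. It stands loose near the work; leave it where it is.
- feeler_gauge: folded steel feeler gauge, 95 x 17 x 12 mm; a bystander, origin under its middle. It stands loose near the work; leave it where it is.
- magnetic_dish: round steel parts dish with bolts in it, 110 mm across, 38 mm high; a bystander, origin under its middle. It stands loose near the work; leave it where it is.
Not all that is in view belongs to the job. Of the things that look like the part that bears plug_grip, take the one that is farthest to the robot's right at the start.

How it is judged (in metres and radians):
On the way, in this order (a step that is already met when the one before it is completed fails the run):
1. the plug is fully home in the neck, its flange on the rim, with the cover still shut (horizontal distance between plug_seat and neck_mouth below 0.004 m and z of plug_seat in the frame of neck_mouth between -0.006 and 0.003 m and angle between plug_seat's own z axis and vertical below 0.12 rad and value of joint cover below 0.1 rad), for 0.2 s.
2. the cover stands open with the filter still in its slot (value of joint cover above 1.35 rad and z of filter_foot in the frame of slot_top below -0.055 m), for 0.2 s.
At the end, for the whole second after the job is handed in: Plug in the neck (5 mm off axis, flange within 4 mm of the rim, upright within 7 deg); cover open past 1.35 rad; filter held still in the fingers, clear of the air box, lower edge over 45 mm above the rim, upright and a pleated face square to the bench front within 15 deg (horizontal distance between plug_seat and neck_mouth below 0.005 m and z of plug_seat in the frame of neck_mouth between -0.006 and 0.004 m and angle between plug_seat's own z axis and vertical below 0.12 rad and value of joint cover above 1.35 rad and z of filter_foot in the frame of slot_top above 0.045 m and angle between filter's own z axis and vertical below 0.26 rad and angle between the y axis of filter and the x axis of bench_mid, either way round below 0.26 rad and contact force between filter and the fingers above 1 N and contact force between filter and airbox below 0.1 N and linear speed of filter below 0.02 m/s and angular speed of filter below 0.2 rad/s); the arm keeps its last pose, push and grip.
It fails at once if the cover is opened while the neck is not plugged (value of joint cover above 0.2 rad and not (horizontal distance between plug_seat and neck_mouth below 0.008 m and z of plug_seat in the frame of neck_mouth below 0.008 m)).
It fails at once if a bystander (mug, tape roll, red screwdriver, feeler gauge, parts dish) is pushed more than 3 cm (distance of any of mug, insulating_tape, screwdriver_1, feeler_gauge, magnetic_dish from where it was at the start of the episode above 0.03 m).
It also fails if it takes over 69 s, if anything falls off the work surface, if the arm or the gripper's body presses on something with over 40 N, if the wrist force passes 120 N, or if a joint passes its speed limit or range.

## Robot

A 7-joint arm with a two-finger parallel gripper is mounted at the origin on a cart in front of the work surface, level with it; the furniture and walls round the work are solid. World frame = base frame: x ahead of the robot, y to its left, z up, the work surface at z = 0. Lengths are in mm, angles in rad, forces in N, time in s.
With the tool pointing down it reaches from about 350 to 900 mm from the base axis. Payload 19.9 kg.
Tool frame: the origin (TCP) lies between the finger pads; the fingertips stand 22 mm ahead of it and the grasp point (between the pads) lies 3 mm ahead of it; z points along the fingers, y is the line along which they close (so a half turn about z gives the same grasp; the last joint's range is limited). The gripper opens to 94 mm and grips with 3 to 60 N. Pads are 16 mm wide; open, the fingers measure 119 mm over their backs; the gripper's body (75 mm by 177 mm) begins 78 mm behind the grasp point.
Start: joints at [-1.302, 0.417, -0.01, 1.614, 0.005, 1.111, -0.053], TCP at [191.127, 595.039, 227.425] pointing down, gripper open.
Joint ranges: [-2.81, 2.81], [-0.39, 2.02], [-1.27, 1.25], [0.06, 2.57], [-1.19, 4.33], [0.19, 2], [-2.82, 2.82]. Speed limits (rad/s): [1.89, 1.89, 2.39, 2.39, 3.01, 3.01, 3.01].

## Interface

Orientations are given as a unit quaternion [w, x, y, z].
In Python, from plant import readout, cams, order gives the robot as it stands.
- The arm moves only by the tool send_rows, never from a script. Its argument "steps" is a list of rows, each an object with "offset": the shift along the world's x, y, z as a fraction of full scale, a list of three; "dr": the turn, a rotation vector about the world's x, y, z as a fraction of full scale, a list of three; "claw": the opening, from 0 (shut) to 1 (fully open). A call has 1 to 10 rows; each row shifts and turns the commanded pose from where the row before left it; what a row does not reach is not made up. Full scale, the value 1, is 0.03 m for a shift and 0.12 rad for a turn. A row lasts 1/8 s, in which the tool goes at most 62.5 mm and 10.7 degrees, less where a joint would pass 70% of its speed; a pose out of reach is approached as far as the arm can. A call with a number of a shift or a turn outside -1 to 1 is refused whole. A call with a gripper value outside its range is refused whole. The fingers move at their own pace and stop on an object; "newtons" is the grip in N (left out, the last holds). Time passes only in rows, so rows that do not move let the fingers close. It gives the time, the measured TCP pose, the force, the opening and the grip force at its end, in the units of the state.
- readout.get_state(): the state, without advancing time (a new reading comes with each control period).
- cams.read_camera(name): name is "scene" or "top" or "wrist"; returns a dict with "frame" (400x640x3 uint8, red, green, blue), "camera_matrix" (3x3 intrinsics, pixels), "extrinsics" (4x4, takes a point from camera to world coordinates); the wrist camera has in their place "T_tool_cam" (4x4, takes a point from camera to tool coordinates, whose origin is the TCP and whose axes are the flange's). Camera axes: x right, y down, z forward; pixel columns grow to the right and rows downward; lengths in mm; the calibration is good to about 2 mm. A picture is of the moment at which its call begins: read the wrist's pose just before it. There is no depth.
- order.sign_off(): hands the job in; it is judged then, once.
The state is a dict: "clock": time; "q": joint angles; "qvel": joint speeds; "tau": joint torques, N m; "ee_pos": TCP position; "ee_rot": TCP orientation; "contact_force": force on the tool from outside, world axes, zero at the start; "moment": the same for the moment, N m; "grip_width": finger opening in mm; "gripper_force": force on a finger pad.
Only numpy, scipy, OpenCV 4.12 (cv2) and the standard library are available. Lean on these libraries where they do the work, as an engineer would, in place of code of your own. Each camera call takes 0.05 s, during which the arm holds its last target. There are 200 camera calls.

## Working session

There is one attempt and no reset: what is moved stays moved. The work goes in short steps, Python scripts to look and compute and a tool call to move; the robot and the scene stay as the last step left them, time stands still between calls to the robot, and variables do not carry over. Pictures are saved under pics/ and viewed, at most 10 in all, crops included, and the job is handed in when it is done.

Besides the shell and the picture viewer there is one more tool, called after "Request:" as name(argument=value, ...), one argument or row to a line, values as JSON. send_rows: Moves the arm, as the interface text tells. Its arguments: {"type":"object","properties":{"steps":{"type":"array","items":{"type":"object","properties":{"offset":{"type":"array","items":{"type":"number"}},"dr":{"type":"array","items":{"type":"number"}},"claw":{"type":"number"}}}},"newtons":{"type":"number"}},"required":["steps"]}

```bash
mkdir -p pics; cat > h.py <<'E'
import numpy as np, cv2
from plant import readout, cams, order
from scipy.spatial.transform import Rotation as R
def st():
    s=readout.get_state(); return s
def cam(n):
    s=st(); c=cams.read_camera(n); K=np.array(c["camera_matrix"])
    if n=="wrist":
        T=np.eye(4); q=s["ee_rot"]; T[:3,:3]=R.from_quat([q[1],q[2],q[3],q[0]]).as_matrix(); T[:3,3]=s["ee_pos"]
        E=T@np.array(c["T_tool_cam"])
    else: E=np.array(c["extrinsics"])
    return np.array(c["frame"]),K,E
def ray(K,E,p,z):
    d=E[:3,:3]@np.linalg.solve(K,[p[0],p[1],1]); o=E[:3,3]
    return o+d*(z-o[2])/d[2]
def proj(K,E,P):
    c=np.linalg.inv(E)@np.append(P,1); u=K@c[:3]; return u[:2]/u[2]
def save(n,f): cv2.imwrite("pics/"+n,cv2.cvtColor(f,cv2.COLOR_RGB2BGR))
E
python3 - <<'E'
from h import *
print(st())
fs=[]
for n in("scene","top"):
    f,K,E=cam(n); save(n+"0.png",f); print(n,K.tolist(),E.round(3).tolist())
E
```

```text
{'clock': 0.0, 'q': array([-1.3014942 ,  0.41794927, -0.01027689,  1.61416472,  0.0046961 ,
        1.11069365, -0.05304636]), 'qvel': array([-0.00118604,  0.00049919,  0.00042462, -0.00087315,  0.00153603,
        0.00028477,  0.00122557]), 'tau': array([ 1.64950588e-04, -8.51245379e+01,  6.39073290e-01, -4.26008141e+01,
       -4.88458551e-02,  1.84623885e-02,  1.43141010e-04]), 'ee_pos': array([191.05757261, 594.71950584, 226.84478238]), 'ee_rot': array([-4.39291831e-05,  1.54807807e-01,  9.87944425e-01, -5.94158728e-04]), 'contact_force': array([-0.47930947, -0.73530191, -0.52419297]), 'moment': array([-0.04561111, -0.03887769, -0.04576208]), 'gripper_force': 0.0, 'grip_width': 93.88567354217676}
scene [[459.5500544527308, 0.0, 324.3054566720921], [0.0, 459.5500544527308, 192.99098041558545], [0.0, 0.0, 1.0]] [[-0.739, -0.278, 0.614, -283.362], [-0.674, 0.295, -0.678, 1011.998], [0.008, -0.914, -0.405, 595.659], [0.0, 0.0, 0.0, 1.0]]
top [[415.2483520048282, 0.0, 323.0679628258509], [0.0, 415.2483520048282, 196.24989167907384], [0.0, 0.0, 1.0]] [[0.006, -0.986, 0.167, 326.517], [-0.999, -0.0, 0.037, 142.003], [-0.036, -0.167, -0.985, 1055.198], [0.0, 0.0, 0.0, 1.0]]
```

View pics/top0.png

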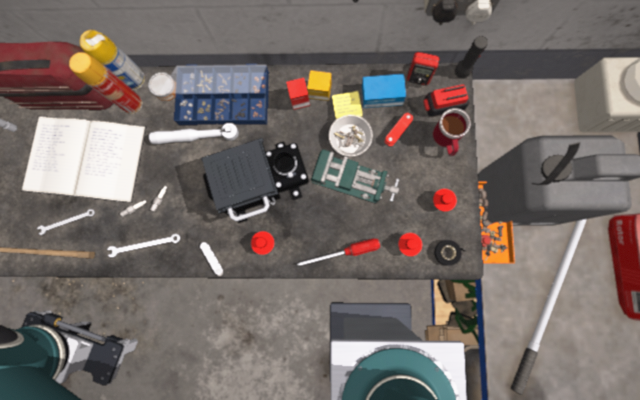

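View pics/scene0.png

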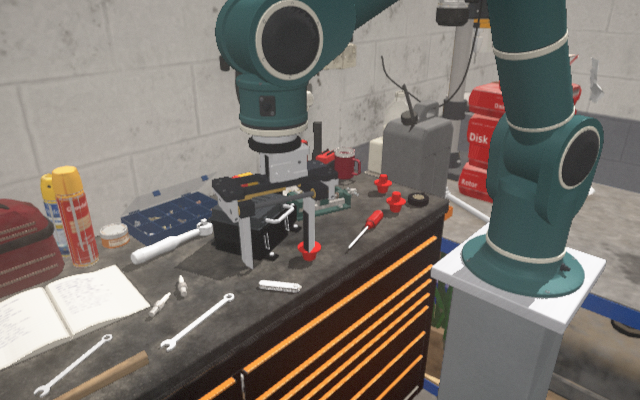

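The top view shows three red plugs at (262,243), (410,244) and (445,200); the last one is farthest to the robot's right. It also shows the air box cover at about (245,178), its handle at (248,210) and the neck at (285,162). In the scene view the gripper partly hides the box.

```bash
python3 - <<'E'
from h import *
f,K,E=cam("top"); hsv=cv2.cvtColor(f,cv2.COLOR_RGB2HSV)
m=((hsv[...,0]<6)|(hsv[...,0]>174))&(hsv[...,1]>150)&(hsv[...,2]>80)
n,l,s,c=cv2.connectedComponentsWithStats(m.astype(np.uint8))
for i in range(1,n):
    if s[i,4]>150 and s[i,0]>230 and s[i,0]<480: print(s[i],c[i],ray(K,E,c[i],33).round())
print("neck",ray(K,E,(285,162),100),"handle",ray(K,E,(230,213),102),ray(K,E,(268,203),102),ray(K,E,(249,210),102))
for p in[(203,155),(265,141),(274,190),(213,213)]: print(ray(K,E,p,118))
big=cv2.resize(f[120:240,180:330],None,fx=5,fy=5,interpolation=cv2.INTER_CUBIC); save("box.png",big[:600,:750])
E
```

```text
[407  52  32  27 334] [424.39221557  60.52694611] [860. -83.  33.]
[287  78  22  27 437] [297.39130435  90.74828375] [780. 249.  33.]
[431  87  37  22 546] [447.91575092  97.15201465] [ 758. -140.   33.]
[385 113  28  33 365] [398.49041096 129.11780822] [673. -11.  33.]
[433 189  24  23 429] [444.27272727 199.63636364] [ 491. -119.   33.]
[251 231  23  24 444] [261.9481982  242.42117117] [384. 330.  33.]
[398 233  24  23 442] [409.71719457 244.02714932] [382. -32.  33.]
[344 239  36  17 383] [362.62402089 246.93733681] [374.  83.  33.]
neck [570.69508383 268.58228069 100.        ] handle [448.17676056 394.50744242 102.        ] [471.84046126 306.03757413 102.        ] [455.29697682 350.11771298 102.        ]
[583.62450861 460.48552944 118.        ]
[617.12113397 314.60801487 118.        ]
[499.73827098 290.23434566 118.        ]
[446.06969831 429.66962712 118.        ]
```

View pics/box.png

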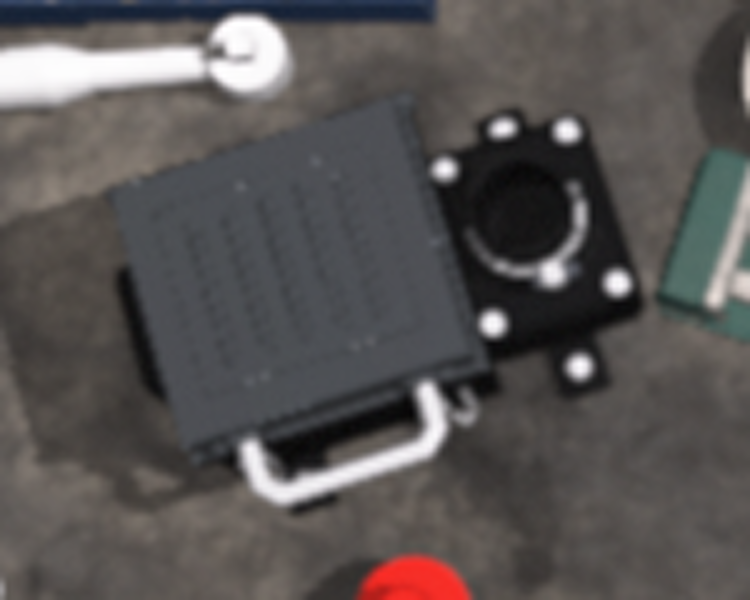

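The box crop gives a yaw of about 0.305 rad, from the cover edge running (190,455) to (490,360), and puts the neck centre at about (522,213) in the crop. I'm moving to the right-hand plug now.

Request:
send_rows(
  steps=[
    {"offset":[0.4,-1,0.1],"dr":[0,0,-0.8],"claw":1},
    {"offset":[0.4,-1,0.1],"dr":[0,0,-0.8],"claw":1},
    {"offset":[0.4,-1,0.1],"dr":[0,0,-0.8],"claw":1},
    {"offset":[0.4,-1,0.1],"dr":[0,0,-0.8],"claw":1},
    {"offset":[0.4,-1,0.1],"dr":[0,0,-0.8],"claw":1},
    {"offset":[0.4,-1,0.1],"dr":[0,0,-0.8],"claw":1},
    {"offset":[0.4,-1,0.1],"dr":[0,0,-0.8],"claw":1},
    {"offset":[0.4,-1,0.1],"dr":[0,0,-0.8],"claw":1},
    {"offset":[0.4,-1,0.1],"dr":[0,0,-0.8],"claw":1},
    {"offset":[0.4,-1,0.1],"dr":[0,0,-0.8],"claw":1},
  ],
)

```text
clock: 1.4
ee_pos: [311.5, 293.8, 257.5]
ee_rot: [-0.0, 0.595, 0.804, -0.0]
contact_force: [0.4, -0.3, 0.4]
grip_width: 94.0
gripper_force: 0.0
```

Request:
send_rows(
  steps=[
    {"offset":[0.4,-1,0],"claw":0.6},
    {"offset":[0.4,-1,0],"claw":0.6},
    {"offset":[0.4,-1,0],"claw":0.6},
    {"offset":[0.4,-1,0],"claw":0.6},
    {"offset":[0.4,-1,0],"claw":0.6},
    {"offset":[0.4,-1,0],"claw":0.6},
    {"offset":[0.4,-1,0],"claw":0.6},
    {"offset":[0.4,-1,0],"claw":0.6},
    {"offset":[0.4,-1,0],"claw":0.6},
    {"offset":[0.4,-1,0],"claw":0.6},
  ],
)

```text
validation failed for argument at $.st...
```

Request:
send_rows(
  steps=[
    {"offset":[0.4,-1,0],"dr":[0,0,0],"claw":0.6},
    {"offset":[0.4,-1,0],"dr":[0,0,0],"claw":0.6},
    {"offset":[0.4,-1,0],"dr":[0,0,0],"claw":0.6},
    {"offset":[0.4,-1,0],"dr":[0,0,0],"claw":0.6},
    {"offset":[0.4,-1,0],"dr":[0,0,0],"claw":0.6},
    {"offset":[0.4,-1,0],"dr":[0,0,0],"claw":0.6},
    {"offset":[0.4,-1,0],"dr":[0,0,0],"claw":0.6},
    {"offset":[0.4,-1,0],"dr":[0,0,0],"claw":0.6},
    {"offset":[0.4,-1,0],"dr":[0,0,0],"claw":0.6},
    {"offset":[0.4,-1,0],"dr":[0,0,0],"claw":0.6},
  ],
)

```text
clock: 2.65
ee_pos: [431.2, -6.5, 257.5]
ee_rot: [-0.0, 0.594, 0.804, 0.0]
contact_force: [-0.0, -0.8, 0.7]
grip_width: 56.3
gripper_force: 0.0
```

Request:
send_rows(
  steps=[
    {"offset":[0.5,-1,-0.5],"dr":[0,0,0],"claw":0.6},
    {"offset":[0.5,-1,-0.5],"dr":[0,0,0],"claw":0.6},
    {"offset":[0.5,-0.8,-0.5],"dr":[0,0,0],"claw":0.6},
    {"offset":[0.5,-0.5,-0.5],"dr":[0,0,0],"claw":0.6},
    {"offset":[0,0,0],"dr":[0,0,0],"claw":0.6},
  ],
)

```text
clock: 3.28
ee_pos: [490.8, -105.5, 196.4]
ee_rot: [-0.0, 0.595, 0.804, -0.001]
contact_force: [-1.0, 0.3, 0.5]
grip_width: 56.3
gripper_force: 0.0
```

```bash
python3 - <<'E'
from h import *
s=st();print(s["ee_pos"],s["ee_rot"],s["q"].round(2))
f,K,E=cam("wrist"); save("w1.png",f); print(E.round(2).tolist(), proj(K,E,[491,-119,57]))
E
```

```text
[ 490.78016675 -105.53103728  196.44739774] [-4.30439591e-04  5.94712484e-01  8.03937536e-01 -1.14650074e-03] [-0.49  0.29  0.75  1.97 -0.24  0.97  0.68]
[[0.96, 0.28, 0.08, 467.13], [0.29, -0.92, -0.27, -26.65], [-0.0, 0.28, -0.96, 353.83], [0.0, 0.0, 0.0, 1.0]] [309.89303434 202.01966316]
```

View pics/w1.png

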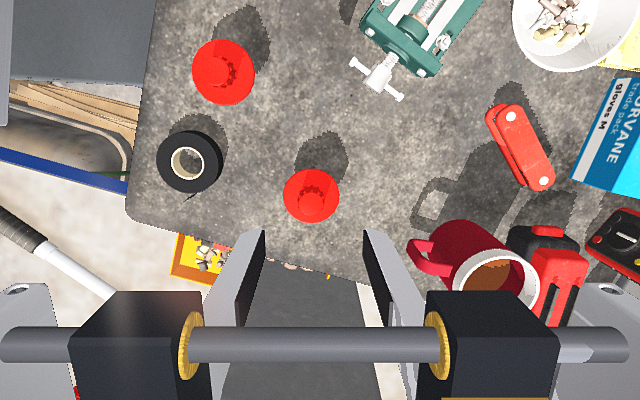

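The wrist view shows the plug flange centred at about (311,195), between the fingers.

```bash
cat >> h.py <<'E'
def redplug(f,K,E,z,near):
    hsv=cv2.cvtColor(f,cv2.COLOR_RGB2HSV)
    m=((hsv[...,0]<6)|(hsv[...,0]>174))&(hsv[...,1]>150)&(hsv[...,2]>80)
    m=cv2.morphologyEx(m.astype(np.uint8),cv2.MORPH_CLOSE,np.ones((9,9)))
    cs,_=cv2.findContours(m,cv2.RETR_EXTERNAL,cv2.CHAIN_APPROX_NONE)
    cs=[c for c in cs if cv2.contourArea(c)>300]
    c=min(cs,key=lambda c:np.linalg.norm(c[:,0].mean(0)-near))
    P=np.array([ray(K,E,p,z) for p in c[:,0]])
    (x,y),r=cv2.minEnclosingCircle(P[:,:2].astype(np.float32))
    el=cv2.fitEllipse(P[:,:2].astype(np.float32))
    return (x,y),r,el
E
python3 - <<'E'
from h import *
f,K,E=cam("wrist"); print(redplug(f,K,E,31,(311,195)))
s=st(); print(s["ee_pos"])
E
```

```text
((492.203857421875, -120.90778350830078), 28.676681518554688, ((492.13287353515625, -120.81525421142578), (55.57443618774414, 56.30569839477539), 26.33498191833496))
[ 490.72245556 -104.22861972  197.46226268]
```

Request:
send_rows(
  steps=[
    {"offset":[0.05,-0.54,0],"dr":[0,0,0],"claw":0.6},
    {"offset":[0,0,-1],"dr":[0,0,0],"claw":0.6},
    {"offset":[0,0,-1],"dr":[0,0,0],"claw":0.6},
    {"offset":[0,0,-1],"dr":[0,0,0],"claw":0.6},
    {"offset":[0,0,0],"dr":[0,0,0],"claw":0.6},
    {"offset":[0,0,0],"dr":[0,0,0],"claw":0.6},
  ],
)

```text
clock: 4.12
ee_pos: [493.1, -120.1, 108.8]
ee_rot: [0.001, 0.593, 0.805, 0.0]
contact_force: [0.3, 0.4, 0.9]
grip_width: 56.5
gripper_force: 0.0
```

```bash
python3 - <<'E'
from h import *
f,K,E=cam("wrist"); save("w2.png",f);print(redplug(f,K,E,31,(311,195)))
print([st()["ee_pos"].round(1) for _ in range(2)])
f,K,E=cam("wrist");print(redplug(f,K,E,31,(311,195))[0],st()["ee_pos"])
E
```

```text
((492.6121826171875, -120.85482025146484), 28.823230743408203, ((492.15869140625, -120.85868072509766), (55.7620735168457, 56.37381362915039), 24.883188247680664))
[array([ 493.3, -120.1,  108.9]), array([ 493.3, -120.1,  108.9])]
(492.1431884765625, -120.92437744140625) [ 493.29743137 -120.07433565  108.80948071]
```

Request:
send_rows(
  newtons=25,
  steps=[
    {"offset":[-0.03,-0.02,-0.9],"dr":[0,0,0],"claw":0.6},
    {"offset":[0,0,-0.8],"dr":[0,0,0],"claw":0.6},
    {"offset":[0,0,0],"dr":[0,0,0],"claw":0.6},
    {"offset":[0,0,0],"dr":[0,0,0],"claw":0.1},
    {"offset":[0,0,0],"dr":[0,0,0],"claw":0.1},
    {"offset":[0,0,0],"dr":[0,0,0],"claw":0.1},
    {"offset":[0,0,0],"dr":[0,0,0],"claw":0.1},
  ],
)

```text
clock: 5.1
ee_pos: [491.9, -120.7, 56.7]
ee_rot: [0.0, 0.593, 0.805, 0.0]
contact_force: [0.8, -0.5, -0.4]
grip_width: 55.0
gripper_force: 25.0
```

```bash
python3 - <<'E'
from h import *
f,K,E=cam("wrist"); save("w3.png",f)
s=st();print(s)
E
```

```text
{'clock': 5.15, 'q': array([-0.31496942,  0.52745857,  0.61183731,  2.0502536 , -0.4648832 ,
        0.70081873,  0.89612211]), 'qvel': array([ 0.00068894,  0.00313005, -0.00069468,  0.00211626, -0.00095949,
       -0.00149838,  0.00018389]), 'tau': array([-5.70038042e-02, -7.09089518e+01,  1.31692868e+01, -2.76028812e+01,
       -1.56404032e-03,  7.53708486e-02, -5.90025607e-03]), 'ee_pos': array([ 491.83227502, -120.7489156 ,   56.6088484 ]), 'ee_rot': array([1.07166824e-04, 5.93471862e-01, 8.04854730e-01, 4.10184116e-05]), 'contact_force': array([-0.28526992,  0.19376495, -0.42766678]), 'moment': array([-0.04121714,  0.069481  ,  0.00694821]), 'gripper_force': 24.99831587076187, 'grip_width': 55.19075017983767}
```

View pics/w3.png

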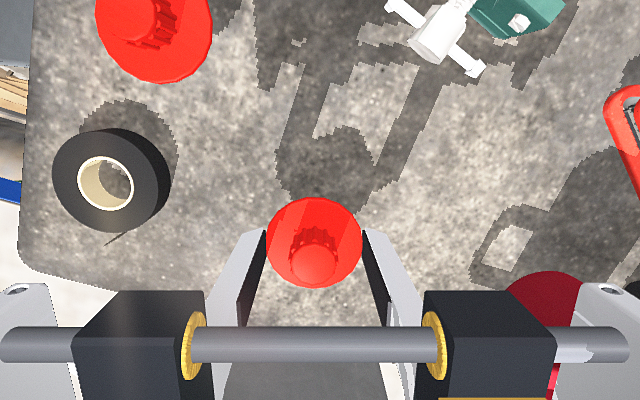

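The fingers have closed on the flange edge, around (270..360,245), and not on the finger grip. I'll open, raise and grip again.

Request:
send_rows(
  steps=[
    {"offset":[0,0,0],"dr":[0,0,0],"claw":0.75},
    {"offset":[0,0,0],"dr":[0,0,0],"claw":0.75},
    {"offset":[0,0,0.25],"dr":[0,0,0],"claw":0.75},
    {"offset":[0,0,0],"dr":[0,0,0],"claw":0.75},
    {"offset":[0,0,0],"dr":[0,0,0],"claw":0.1},
    {"offset":[0,0,0],"dr":[0,0,0],"claw":0.1},
    {"offset":[0,0,0],"dr":[0,0,0],"claw":0.1},
    {"offset":[0,0,0],"dr":[0,0,0],"claw":0.1},
    {"offset":[0,0,0],"dr":[0,0,0],"claw":0.1},
  ],
)

```text
clock: 6.28
ee_pos: [491.7, -120.8, 63.9]
ee_rot: [-0.0, 0.594, 0.805, -0.0]
contact_force: [-0.8, 0.1, 0.4]
grip_width: 23.9
gripper_force: 0.5
```

Request:
send_rows(
  steps=[
    {"offset":[0,0,0],"dr":[0,0,0],"claw":0.1},
    {"offset":[0,0,0.5],"dr":[0,0,0],"claw":0.1},
    {"offset":[0,0,1],"dr":[0,0,0],"claw":0.1},
    {"offset":[0,0,1],"dr":[0,0,0],"claw":0.1},
    {"offset":[0,0,1],"dr":[0,0,0],"claw":0.1},
    {"offset":[0.1,0.7,1],"dr":[0,0,0],"claw":0.1},
    {"offset":[0.1,1,0.8],"dr":[0,0,0],"claw":0.1},
    {"offset":[0.1,1,0],"dr":[0,0,0],"claw":0.1},
    {"offset":[0.1,1,0],"dr":[0,0,0],"claw":0.1},
    {"offset":[0.1,1,0],"dr":[0,0,0],"claw":0.1},
  ],
)

```text
clock: 7.52
ee_pos: [506.7, 21.0, 224.0]
ee_rot: [0.0, 0.594, 0.805, 0.0]
contact_force: [0.4, -0.5, -0.7]
grip_width: 23.4
gripper_force: 25.0
```

Request:
send_rows(
  steps=[
    {"offset":[0.1,1,0],"dr":[0,0,0],"claw":0.1},
    {"offset":[0.1,1,0],"dr":[0,0,0],"claw":0.1},
    {"offset":[0.1,1,0],"dr":[0,0,0],"claw":0.1},
    {"offset":[0.1,1,0],"dr":[0,0,0],"claw":0.1},
    {"offset":[0.1,1,0],"dr":[0,0,0],"claw":0.1},
    {"offset":[0.1,1,0],"dr":[0,0,0],"claw":0.1},
    {"offset":[0.2,1,0],"dr":[0,0,0],"claw":0.1},
    {"offset":[0.2,1,0],"dr":[0,0,0],"claw":0.1},
    {"offset":[0.2,1,0],"dr":[0,0,0],"claw":0.1},
    {"offset":[0.2,1,0],"dr":[0,0,0],"claw":0.1},
  ],
)

```text
clock: 8.78
ee_pos: [548.8, 321.0, 224.1]
ee_rot: [0.0, 0.594, 0.805, 0.0]
contact_force: [-0.8, -0.2, 0.0]
grip_width: 22.9
gripper_force: 25.0
```

Request:
send_rows(
  steps=[
    {"offset":[0,0.8,0],"dr":[0,0,0],"claw":0.1},
    {"offset":[0,0,0],"dr":[0,0,0],"claw":0.1},
    {"offset":[0,0,0],"dr":[0,0,0],"claw":0.1},
  ],
)

```text
clock: 9.15
ee_pos: [548.8, 343.3, 223.3]
ee_rot: [0.0, 0.594, 0.805, -0.0]
contact_force: [0.7, -0.2, -0.3]
grip_width: 23.2
gripper_force: 25.0
```

```bash
python3 - <<'E'
from h import *
f,K,E=cam("wrist"); save("w4.png",f)
s=st();print(s["ee_pos"],s["ee_rot"],s["q"].round(2),proj(K,E,[570,269,100]))
E
```

```text
[548.91092494 343.11495438 223.29795514] [ 1.79736359e-04  5.94015842e-01  8.04453317e-01 -8.09737071e-05] [-1.02  0.52  0.58  1.57 -0.3   1.14 -0.07] [311.79277526 273.12041681]
```

View pics/w4.png

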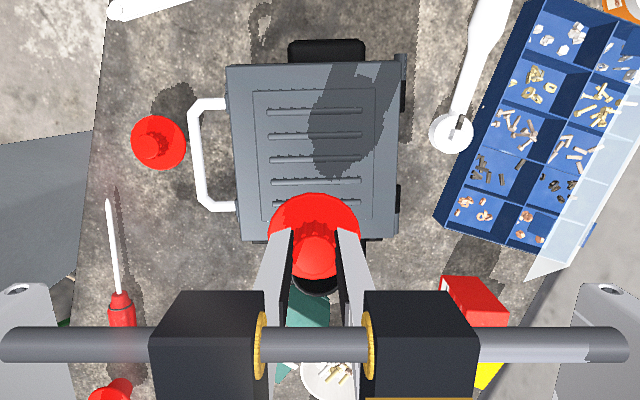

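The wrist view has image up = +y. The cover spans (225..400, 65..240) and the handle bar is at about (195, 105..205). The plug hides the neck. I'll measure the handle here and then back off to see the neck.

```bash
python3 - <<'E'
from h import *
f,K,E=cam("wrist"); g=f.astype(int)
m=(g.min(2)>185).astype(np.uint8); m[:, :182]=0; m[:,245:]=0; m[:85]=0; m[230:]=0
n,l,s,c=cv2.connectedComponentsWithStats(m); i=1+s[1:,4].argmax(); print(s[i])
ys,xs=np.nonzero(l==i)
P=np.array([ray(K,E,p,103)[:2] for p in zip(xs,ys)])
r=cv2.minAreaRect(P.astype(np.float32)); print(r)
# bar: front band
for yaw in(.28,.30,.32):
    bx=np.array([np.cos(yaw),np.sin(yaw)]);by=np.array([-bx[1],bx[0]])
    u=P@bx;v=P@by; k=u<u.min()+12; print(yaw,u.min(),v.min(),v.max(),u.max())
b=[]
for y in range(115,200):
    q=P[ys==y]; b.append(q.min(0) if 0 else ray(K,E,(xs[ys==y].min(),y),102)[:2])
b=np.array(b); vx,vy,x0,y0=cv2.fitLine(b.astype(np.float32),cv2.DIST_HUBER,0,.01,.01).ravel(); print("front edge",vx,vy,x0,y0,np.arctan(-vx/vy))
E
```

```text
[ 186   97   50  115 1754]
((457.6443176269531, 348.98760986328125), (32.19872283935547, 95.24913024902344), 18.60450553894043)
0.28 518.7479459568212 161.40522993648162 257.17344955690197 554.3670350277432
0.3 523.5134159298527 150.68085189429914 246.1393075817057 557.5469043805822
0.32 528.069487516598 139.71319319855263 235.00671316529036 560.5037624055285
front edge 0.31609923 -0.9487261 442.5204 343.72314 0.3216151
```

Request:
send_rows(
  steps=[
    {"offset":[0.3,-1,0],"dr":[0,0,0],"claw":0.1},
    {"offset":[0.3,-1,0],"dr":[0,0,0],"claw":0.1},
    {"offset":[0.3,-1,0],"dr":[0,0,0],"claw":0.1},
    {"offset":[0.3,-1,0],"dr":[0,0,0],"claw":0.1},
    {"offset":[0.3,-1,0],"dr":[0,0,0],"claw":0.1},
    {"offset":[0,0,0],"dr":[0,0,0],"claw":0.1},
    {"offset":[0,0,0],"dr":[0,0,0],"claw":0.1},
  ],
)

```text
clock: 10.12
ee_pos: [593.5, 194.4, 223.1]
ee_rot: [-0.0, 0.594, 0.805, 0.0]
contact_force: [-0.1, -1.0, 0.1]
grip_width: 23.4
gripper_force: 25.0
```

```bash
python3 - <<'E'
from h import *
f,K,E=cam("wrist"); save("w5.png",f)
s=st();print(s["ee_pos"],s["ee_rot"],s["q"].round(2),proj(K,E,[570,269,100]))
E
```

```text
[593.46123323 194.87847059 222.97430258] [-1.75518793e-04  5.93254414e-01  8.05015008e-01  8.16681943e-05] [-0.81  0.48  0.61  1.64 -0.3   1.12  0.18] [313.03478257  99.99476694]
```

View pics/w5.png

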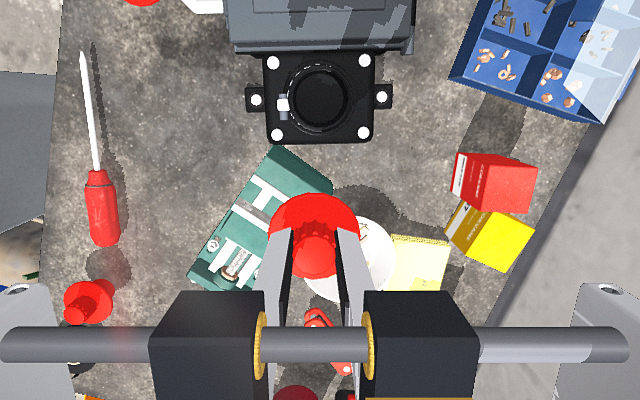

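The neck is visible at about (320,97) with its dark bore. I'll rectify the rim plane and find the circle.

```bash
python3 - <<'E'
from h import *
f,K,E=cam("wrist")
# patch 90x90mm about (570,269), 6 px/mm at z=100
S=6;c0=np.array([570,269]);h=45
src=np.float32([proj(K,E,[c0[0]+a*h,c0[1]+b*h,100]) for a,b in((-1,-1),(1,-1),(1,1),(-1,1))])
H=cv2.getPerspectiveTransform(src,np.float32([[0,0],[540,0],[540,540],[0,540]]))
w=cv2.warpPerspective(f,H,(540,540),flags=cv2.INTER_CUBIC)
g=cv2.GaussianBlur(cv2.cvtColor(w,cv2.COLOR_RGB2GRAY),(0,0),4); g=cv2.normalize(np.minimum(g,90),None,0,255,cv2.NORM_MINMAX).astype(np.uint8)
for r0,r1 in((120,144),(146,174)):
    c=cv2.HoughCircles(g,cv2.HOUGH_GRADIENT_ALT,1.5,20,param1=60,param2=0.3,minRadius=r0,maxRadius=r1)
    print(None if c is None else [(c0[0]-h+x/S,c0[1]-h+y/S,r/S) for x,y,r in c[0][:5]])
cv2.imwrite("pics/rect.png",g)
E
```

```text
[(np.float64(574.75), np.float64(270.25), np.float32(23.214388))]
[(np.float64(559.0), np.float64(272.25), np.float32(26.8966)), (np.float64(578.0), np.float64(267.0), np.float32(26.399607))]
```

View pics/rect.png

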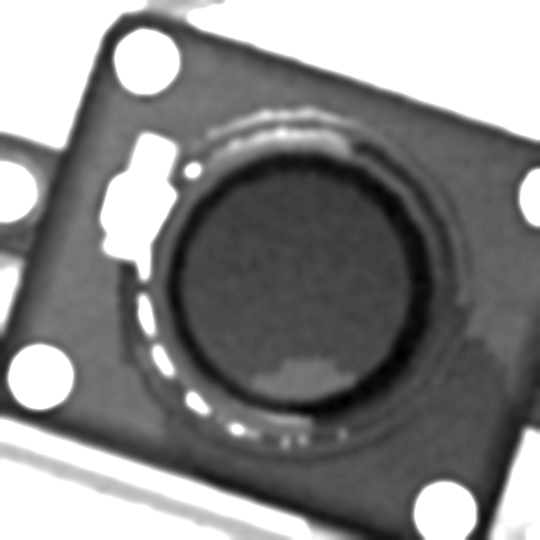

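The rectified rim shows the bore as a dark ring centred at about (300,286) px, roughly (575,271.5) mm. I'll fit its outer boundary.

```bash
python3 - <<'E'
import cv2,numpy as np
g=cv2.imread("pics/rect.png",0).astype(float)
from scipy.optimize import least_squares
pts=[]
for a in np.arange(0,2*np.pi,.05):
    r=np.arange(95,150); x=300+r*np.cos(a); y=285+r*np.sin(a)
    v=cv2.remap(g.astype(np.float32),x.astype(np.float32)[None],y.astype(np.float32)[None],cv2.INTER_LINEAR)[0]
    k=v[:45].argmin(); gr=np.gradient(v); j=k+gr[k:k+18].argmax(); pts.append((x[j],y[j]))
pts=np.array(pts)
s=least_squares(lambda p:np.hypot(*(pts-p[:2]).T)-p[2],[300,285,132],loss="soft_l1",f_scale=3)
x,y,r=s.x; print(525+x/6,224+y/6,r/6,np.abs(s.fun).mean()/6)
for yaw in(.305,.32):
  c,s_=np.cos(yaw),np.sin(yaw); n=np.array([525+x/6,224+y/6]); print("slot",n+111*np.array([-s_,c]),"handle pred u",c*n[0]+s_*n[1]-169+65)
E
```

```text
575.013224805936 271.4143653584349 22.087586764691917 0.2358978908757778
slot [541.68068236 377.29137709] handle pred u 525.9784937381745
slot [540.09633658 376.77949677] handle pred u 527.2008022642044
```

```bash
python3 - <<'E'
from h import *
from scipy.optimize import least_squares
f,K,E=cam("wrist"); s=st(); hsv=cv2.cvtColor(f,cv2.COLOR_RGB2HSV)
m=((hsv[...,0]<6)|(hsv[...,0]>174))&(hsv[...,1]>150)&(hsv[...,2]>80)
m[:180]=0;m[240:]=0;m[:,:262]=0;m[:,368:]=0
p=[]
for x in range(272,356,3):
    ys=np.nonzero(m[:,x])[0]
    if len(ys): p.append((x,ys.min()-.5))
for z in(187,190):
    P=np.array([ray(K,E,q,z)[:2] for q in p])
    r=least_squares(lambda c:np.hypot(*(P-c[:2]).T)-28.5,s["ee_pos"][:2],loss="soft_l1",f_scale=.5)
    print(z,r.x,np.abs(r.fun).mean())
print(s["ee_pos"])
E
```

```text
187 [594.14087501 193.24472215] 0.15194750014380215
190 [593.93443397 194.01828376] 0.1468071940334323
[593.43304649 195.05269819 222.89117966]
```

Request:
send_rows(
  steps=[
    {"offset":[-0.21,0.86,0],"dr":[0,0,0],"claw":0.1},
    {"offset":[-0.21,0.86,0],"dr":[0,0,0],"claw":0.1},
    {"offset":[-0.21,0.86,0],"dr":[0,0,0],"claw":0.1},
    {"offset":[0,0,-0.7],"dr":[0,0,0],"claw":0.1},
    {"offset":[0,0,-0.7],"dr":[0,0,0],"claw":0.1},
    {"offset":[0,0,0],"dr":[0,0,0],"claw":0.1},
    {"offset":[0,0,-0.4],"dr":[0,0,0],"claw":0.1},
    {"offset":[0,0,-0.4],"dr":[0,0,0],"claw":0.1},
    {"offset":[0,0,0],"dr":[0,0,0],"claw":0.1},
  ],
)

```text
clock: 11.4
ee_pos: [574.4, 271.5, 156.0]
ee_rot: [-0.0, 0.594, 0.805, -0.001]
contact_force: [-0.2, 0.6, -0.3]
grip_width: 23.0
gripper_force: 25.0
```

Request:
send_rows(
  steps=[
    {"offset":[0,0,-0.3],"dr":[0,0,0],"claw":0.1},
    {"offset":[0,0,-0.2],"dr":[0,0,0],"claw":0.1},
    {"offset":[0,0,0],"dr":[0,0,0],"claw":0.1},
  ],
)

```text
clock: 11.78
ee_pos: [574.6, 271.5, 141.4]
ee_rot: [-0.0, 0.594, 0.805, -0.0]
contact_force: [-0.6, 0.2, -0.3]
grip_width: 23.0
gripper_force: 25.0
```

Request:
send_rows(
  steps=[
    {"offset":[0,0,-0.1],"dr":[0,0,0],"claw":0.1},
    {"offset":[0,0,-0.05],"dr":[0,0,0],"claw":0.1},
    {"offset":[0,0,0],"dr":[0,0,0],"claw":0.1},
  ],
)

```text
clock: 12.15
ee_pos: [574.8, 271.6, 137.4]
ee_rot: [-0.0, 0.593, 0.805, -0.0]
contact_force: [-0.6, 0.4, -0.5]
grip_width: 23.2
gripper_force: 25.0
```

Request:
send_rows(
  steps=[
    {"offset":[0,0,-0.06],"dr":[0,0,0],"claw":0.1},
    {"offset":[0,0,-0.06],"dr":[0,0,0],"claw":0.1},
    {"offset":[0,0,0],"dr":[0,0,0],"claw":0.1},
  ],
)

```text
clock: 12.52
ee_pos: [575.1, 271.7, 135.6]
ee_rot: [-0.0, 0.594, 0.805, 0.001]
contact_force: [-10.0, -4.4, 26.0]
grip_width: 23.1
gripper_force: 25.0
```

Request:
send_rows(
  steps=[
    {"offset":[0,0,0.03],"dr":[0,0,0],"claw":0.5},
    {"offset":[0,0,0],"dr":[0,0,0],"claw":0.5},
    {"offset":[0,0,0],"dr":[0,0,0],"claw":0.5},
    {"offset":[0,0,0.5],"dr":[0,0,0],"claw":0.5},
    {"offset":[0,0,1],"dr":[0,0,0],"claw":0.5},
    {"offset":[0,0,1],"dr":[0,0,0],"claw":0.5},
    {"offset":[-0.8,0,0],"dr":[0,0,0],"claw":0.4},
    {"offset":[-0.8,0,0],"dr":[0,0,0],"claw":0.3},
    {"offset":[-0.8,0,0],"dr":[0,0,0],"claw":0.3},
    {"offset":[0,0,0],"dr":[0,0,0],"claw":0.3},
  ],
)

```text
clock: 13.78
ee_pos: [502.0, 272.1, 210.8]
ee_rot: [-0.0, 0.593, 0.805, 0.001]
contact_force: [1.0, 0.6, 0.4]
grip_width: 28.1
gripper_force: 0.0
```

```bash
python3 - <<'E'
from h import *
f,K,E=cam("wrist"); save("w6.png",f)
s=st();p=proj(K,E,[575,271.4,103]);print(s["ee_pos"],s["ee_rot"],s["q"].round(2),p)
print(redplug(f,K,E,104,p))
E
```

```text
[502.88771018 272.01489884 210.78237561] [-3.46261202e-05  5.93235828e-01  8.05028468e-01  6.45276593e-04] [-1.03  0.39  0.61  1.78 -0.25  1.05 -0.03] [396.14559936 224.42702231]
((575.0947265625, 271.3309020996094), 28.937122344970703, ((574.9600830078125, 271.24273681640625), (56.05732727050781, 56.616580963134766), 62.53791809082031))
```

View pics/w6.png

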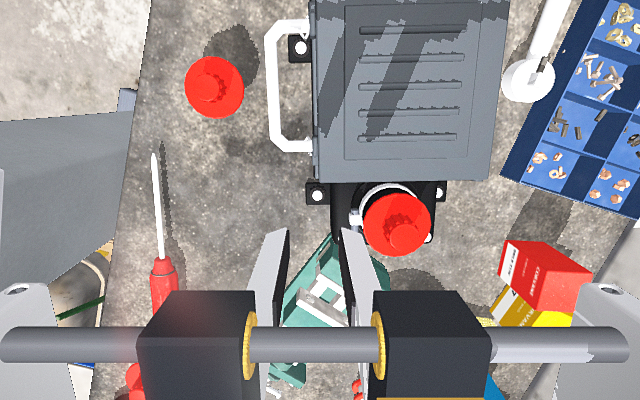

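The plug sits at (575.0,271.3), on the neck axis with a flat flange. Next is the handle, which is visible at about (275, 30..140).

Request:
send_rows(
  newtons=20,
  steps=[
    {"offset":[-0.93,0.82,0],"dr":[0,0,0.16],"claw":0.3},
    {"offset":[-0.93,0.82,0],"dr":[0,0,0],"claw":0.3},
    {"offset":[0,0.82,-0.5],"dr":[0,0,0],"claw":0.3},
    {"offset":[0,0,-0.8],"dr":[0,0,0],"claw":0.3},
    {"offset":[0,0,0],"dr":[0,0,0],"claw":0.3},
  ],
)

```text
clock: 14.45
ee_pos: [447.2, 344.9, 169.9]
ee_rot: [0.0, 0.586, 0.81, -0.001]
contact_force: [0.3, 0.7, 0.2]
grip_width: 28.2
gripper_force: 0.0
```

```bash
python3 - <<'E'
from h import *
f,K,E=cam("wrist"); save("w7.png",f)
s=st();print(s["ee_pos"],s["ee_rot"]); g=f.astype(int)
c=proj(K,E,[446.8,345.7,102]); print(c)
# white bar rows just above fingers: edges at z=102
for r in range(int(c[1])-90,int(c[1])+10,10):
    x=np.nonzero(g[r].min(1)>185)[0]; x=x[abs(x-c[0])<40]
    if len(x): print(r,x.min(),x.max(), (ray(K,E,((x.min()+x.max())/2,r),102)[:2]@[np.cos(.32),np.sin(.32)]).round(1))
E
```

```text
[447.71903831 344.99408437 170.92539181] [ 2.43302920e-04  5.86105195e-01  8.10234799e-01 -4.60063802e-04]
[313.4580803  214.20312283]
124 318 320 536.6
134 286 339 532.3
144 329 349 549.9
154 317 353 547.4
164 307 325 534.6
174 307 319 532.6
184 303 319 531.2
194 307 319 532.6
204 307 319 532.6
214 308 319 532.9
```

Request:
send_rows(
  newtons=20,
  steps=[
    {"offset":[0,0.02,-0.8],"dr":[0,0,0],"claw":0.3},
    {"offset":[0,0,-0.8],"dr":[0,0,0],"claw":0.3},
    {"offset":[0,0,-0.6],"dr":[0,0,0],"claw":0.3},
    {"offset":[0,0,0],"dr":[0,0,0],"claw":0.3},
    {"offset":[0,0,0],"dr":[0,0,0],"claw":0},
    {"offset":[0,0,0],"dr":[0,0,0],"claw":0},
    {"offset":[0,0,0],"dr":[0,0,0],"claw":0},
    {"offset":[0,0,0],"dr":[0,0,0],"claw":0},
  ],
)

```text
clock: 15.5
ee_pos: [446.7, 346.1, 105.4]
ee_rot: [-0.0, 0.586, 0.811, -0.0]
contact_force: [-3.9, -1.7, 7.3]
grip_width: 8.5
gripper_force: 20.0
```

```bash
python3 - <<'E'
import numpy as np
# arc, constant tool-down: increments in units of 30mm
b=np.array([np.cos(.32),np.sin(.32)]);r=np.hypot(169,16);a0=np.arctan2(16,169)
th=np.arange(0,1.73,.1)
P=np.array([[*(b*(-r*np.cos(t+a0))),r*np.sin(t+a0)] for t in th])
for t,d in zip(th[1:],np.diff(P,axis=0)/30): print(t.round(2),d.round(2))
E
```

```text
0.1 [0.08 0.03 0.56]
0.2 [0.13 0.04 0.55]
0.3 [0.18 0.06 0.53]
0.4 [0.23 0.08 0.51]
0.5 [0.28 0.09 0.48]
0.6 [0.32 0.11 0.45]
0.7 [0.36 0.12 0.42]
0.8 [0.4  0.13 0.38]
0.9 [0.43 0.14 0.33]
1.0 [0.46 0.15 0.28]
1.1 [0.49 0.16 0.23]
1.2 [0.51 0.17 0.18]
1.3 [0.52 0.17 0.13]
1.4 [0.53 0.18 0.07]
1.5 [0.54 0.18 0.01]
1.6 [ 0.54  0.18 -0.04]
1.7 [ 0.53  0.18 -0.1 ]
```

Request:
send_rows(
  steps=[
    {"offset":[0.08,0.03,0.56],"dr":[0,0,0],"claw":0},
    {"offset":[0.13,0.04,0.55],"dr":[0,0,0],"claw":0},
    {"offset":[0.18,0.06,0.53],"dr":[0,0,0],"claw":0},
    {"offset":[0.23,0.08,0.51],"dr":[0,0,0],"claw":0},
    {"offset":[0,0,0],"dr":[0,0,0],"claw":0},
  ],
)

```text
clock: 16.12
ee_pos: [465.2, 352.3, 171.3]
ee_rot: [-0.001, 0.586, 0.811, -0.0]
contact_force: [-13.1, -4.7, 7.0]
grip_width: 8.1
gripper_force: 20.0
```

Request:
send_rows(
  steps=[
    {"offset":[0.28,0.09,0.48],"dr":[0,0,0],"claw":0},
    {"offset":[0.32,0.11,0.45],"dr":[0,0,0],"claw":0},
    {"offset":[0.36,0.12,0.42],"dr":[0,0,0],"claw":0},
    {"offset":[0.4,0.13,0.38],"dr":[0,0,0],"claw":0},
    {"offset":[0,0,0],"dr":[0,0,0],"claw":0},
  ],
)

```text
clock: 16.75
ee_pos: [506.6, 366.1, 224.4]
ee_rot: [-0.001, 0.586, 0.811, 0.001]
contact_force: [-18.0, -6.0, 23.7]
grip_width: 8.4
gripper_force: 20.0
```

Request:
send_rows(
  steps=[
    {"offset":[0.4,0.13,0.37],"dr":[0,0,0],"claw":0},
    {"offset":[0.44,0.14,0.32],"dr":[0,0,0],"claw":0},
    {"offset":[0.49,0.16,0.25],"dr":[0,0,0],"claw":0},
    {"offset":[0.51,0.17,0.18],"dr":[0,0,0],"claw":0},
    {"offset":[0,0,0],"dr":[0,0,0],"claw":0},
  ],
)

```text
clock: 17.38
ee_pos: [562.6, 384.6, 256.7]
ee_rot: [0.0, 0.586, 0.811, 0.001]
contact_force: [-3.6, 3.1, 8.9]
grip_width: 8.3
gripper_force: 20.0
```

Request:
send_rows(
  steps=[
    {"offset":[0.52,0.17,0.13],"dr":[0,0,0],"claw":0},
    {"offset":[0.53,0.18,0.07],"dr":[0,0,0],"claw":0},
    {"offset":[0.54,0.18,0.02],"dr":[0,0,0],"claw":0},
    {"offset":[0.54,0.18,-0.04],"dr":[0,0,0],"claw":0},
    {"offset":[0.53,0.18,-0.09],"dr":[0,0,0],"claw":0},
    {"offset":[0,0,0],"dr":[0,0,0],"claw":0},
  ],
)

```text
clock: 18.12
ee_pos: [642.4, 410.5, 258.3]
ee_rot: [0.001, 0.586, 0.81, 0.001]
contact_force: [1.7, 1.0, 2.6]
grip_width: 8.2
gripper_force: 20.0
```

Request:
send_rows(
  steps=[
    {"offset":[0,0,0],"dr":[0,0,0],"claw":0.35},
    {"offset":[0,0,0],"dr":[0,0,0],"claw":0.35},
    {"offset":[0,0,0.6],"dr":[0,0,0],"claw":0.35},
    {"offset":[0,0,0.9],"dr":[0,0,0],"claw":0.35},
    {"offset":[-0.2,-0.1,0.7],"dr":[0,0,1],"claw":0.35},
    {"offset":[-0.5,-0.16,0],"dr":[0,0,1],"claw":0.35},
    {"offset":[-0.5,-0.16,0],"dr":[0,0,1],"claw":0.35},
    {"offset":[-0.5,-0.16,0],"dr":[0,0,1],"claw":0.35},
    {"offset":[-0.5,-0.16,0],"dr":[0,0,1],"claw":0.35},
    {"offset":[-0.5,-0.16,0],"dr":[0,0,1],"claw":0.35},
  ],
)

```text
clock: 19.38
ee_pos: [560.0, 383.2, 325.0]
ee_rot: [0.0, 0.261, 0.965, 0.0]
contact_force: [0.5, -0.8, -0.3]
grip_width: 32.8
gripper_force: 0.0
```

Request:
send_rows(
  steps=[
    {"offset":[-0.5,-0.16,0],"dr":[0,0,1],"claw":0.35},
    {"offset":[-0.2,-0.06,0],"dr":[0,0,1],"claw":0.35},
    {"offset":[0,0,0],"dr":[0,0,1],"claw":0.35},
    {"offset":[0,0,0],"dr":[0,0,1],"claw":0.35},
    {"offset":[0,0,0],"dr":[0,0,1],"claw":0.35},
    {"offset":[0,0,0],"dr":[0,0,1],"claw":0.35},
    {"offset":[0,0,0],"dr":[0,0,1],"claw":0.35},
    {"offset":[0,0,-0.8],"dr":[0,0,0.1],"claw":0.35},
    {"offset":[0,0,-0.8],"dr":[0,0,0],"claw":0.35},
    {"offset":[0,0,0],"dr":[0,0,0],"claw":0.35},
  ],
)

```text
clock: 20.62
ee_pos: [539.0, 376.5, 275.2]
ee_rot: [-0.001, -0.159, 0.987, -0.001]
contact_force: [-0.3, 0.5, 0.8]
grip_width: 32.8
gripper_force: 0.0
```

```bash
python3 - <<'E'
from h import *
f,K,E=cam("wrist"); save("w8.png",f)
s=st();p=proj(K,E,[540.1,376.8,109]);print(s["ee_pos"],s["ee_rot"],s["q"].round(2),p)
hsv=cv2.cvtColor(f,cv2.COLOR_RGB2HSV)
m=((hsv[...,0]>6)&(hsv[...,0]<22)&(hsv[...,1]>140)&(hsv[...,2]>90)).astype(np.uint8)
n,l,t,c=cv2.connectedComponentsWithStats(m)
for i in range(1,n):
    if t[i,4]>150: print(t[i],c[i])
E
```

```text
[539.52790613 376.80988728 276.46374567] [ 1.32459503e-04 -1.59394290e-01  9.87214989e-01 -9.13480680e-05] [-0.84  0.45  0.27  1.47 -0.12  1.23  1.33] [313.30524957 182.42621379]
[ 302  125   23   97 2157] [313.3240612  172.30968938]
[ 96 274  49  30 670] [120.50895522 287.45522388]
[381 312  15  68 482] [388.68257261 344.71784232]
[232 326   8  54 247] [234.85425101 352.56275304]
```

View pics/w8.png

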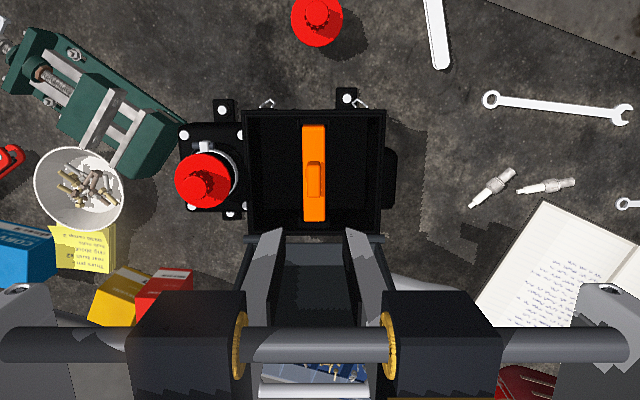

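The tab is at about (314,180), within 2 px of the prediction. The plug is still in and the cover is open. I'm going down to grip the tab.

Request:
send_rows(
  newtons=30,
  steps=[
    {"offset":[0,0,-1],"dr":[0,0,0],"claw":0.35},
    {"offset":[0,0,-1],"dr":[0,0,0],"claw":0.35},
    {"offset":[0,0,-1],"dr":[0,0,0],"claw":0.35},
    {"offset":[0,0,-1],"dr":[0,0,0],"claw":0.35},
    {"offset":[0.02,0,-1],"dr":[0,0,0],"claw":0.35},
    {"offset":[0,0,-0.45],"dr":[0,0,0],"claw":0.35},
    {"offset":[0,0,0],"dr":[0,0,0],"claw":0.35},
    {"offset":[0,0,0],"dr":[0,0,0],"claw":0},
    {"offset":[0,0,0],"dr":[0,0,0],"claw":0},
    {"offset":[0,0,0],"dr":[0,0,0],"claw":0},
  ],
)

```text
clock: 21.92
ee_pos: [540.5, 377.1, 113.0]
ee_rot: [0.001, -0.16, 0.987, 0.0]
contact_force: [-1.3, -0.8, 7.5]
grip_width: 13.8
gripper_force: 30.0
```

Request:
send_rows(
  steps=[
    {"offset":[0,0,0],"dr":[0,0,0],"claw":0},
    {"offset":[0,0,0],"dr":[0,0,0],"claw":0},
  ],
)

```text
clock: 22.18
ee_pos: [540.5, 377.1, 113.0]
ee_rot: [0.001, -0.16, 0.987, 0.0]
contact_force: [-0.5, -1.9, 6.8]
grip_width: 13.5
gripper_force: 30.0
```

Request:
send_rows(
  steps=[
    {"offset":[0,0,0.3],"dr":[0,0,0],"claw":0},
    {"offset":[0,0,0.6],"dr":[0,0,0],"claw":0},
    {"offset":[0,0,0.7],"dr":[0,0,0],"claw":0},
    {"offset":[0,0,0.8],"dr":[0,0,0],"claw":0},
    {"offset":[0,0,0.8],"dr":[0,0,0],"claw":0},
    {"offset":[0,0,0.8],"dr":[0,0,0],"claw":0},
    {"offset":[0,0,0.8],"dr":[0,0,0],"claw":0},
    {"offset":[0,0,0.7],"dr":[0,0,0],"claw":0},
    {"offset":[0,0,0.3],"dr":[0,0,0],"claw":0},
    {"offset":[0,0,0],"dr":[0,0,0],"claw":0},
  ],
)

```text
clock: 23.42
ee_pos: [540.1, 376.9, 286.6]
ee_rot: [0.0, -0.159, 0.987, 0.0]
contact_force: [0.2, 0.4, -2.3]
grip_width: 13.6
gripper_force: 30.0
```

Request:
send_rows(
  steps=[
    {"offset":[-0.4,-0.13,0],"dr":[0,0,0],"claw":0},
    {"offset":[-0.6,-0.2,0],"dr":[0,0,0],"claw":0},
    {"offset":[-0.6,-0.2,0],"dr":[0,0,0],"claw":0},
    {"offset":[-0.6,-0.2,0],"dr":[0,0,-0.4],"claw":0},
    {"offset":[-0.6,-0.2,0],"dr":[0,0,-0.7],"claw":0},
    {"offset":[-0.4,-0.1,0],"dr":[0,0,-0.7],"claw":0},
    {"offset":[0,0,0],"dr":[0,0,-0.7],"claw":0},
    {"offset":[0,0,0],"dr":[0,0,-0.7],"claw":0},
    {"offset":[0,0,0],"dr":[0,0,-0.7],"claw":0},
    {"offset":[0,0,0],"dr":[0,0,-0.7],"claw":0},
  ],
)

```text
clock: 24.68
ee_pos: [443.0, 345.6, 285.2]
ee_rot: [-0.0, 0.117, 0.993, -0.0]
contact_force: [-0.3, -0.0, -1.1]
grip_width: 13.8
gripper_force: 30.0
```

Request:
send_rows(
  steps=[
    {"offset":[0,0,0],"dr":[0,0,-0.8],"claw":0},
    {"offset":[0,0,0],"dr":[0,0,-0.8],"claw":0},
    {"offset":[0,0,0],"dr":[0,0,-0.8],"claw":0},
    {"offset":[0,0,0],"dr":[0,0,-0.8],"claw":0},
    {"offset":[0,0,0],"dr":[0,0,-0.8],"claw":0},
    {"offset":[0,0,0],"dr":[0,0,-0.8],"claw":0},
    {"offset":[0,0,0],"dr":[0,0,-0.8],"claw":0},
    {"offset":[0,0,0],"dr":[0,0,-0.8],"claw":0},
    {"offset":[0,0,0],"dr":[0,0,-0.8],"claw":0},
    {"offset":[0,0,0],"dr":[0,0,-0.8],"claw":0},
  ],
)

```text
clock: 25.92
ee_pos: [443.0, 345.6, 285.1]
ee_rot: [-0.0, 0.562, 0.827, -0.001]
contact_force: [1.1, -0.0, -1.5]
grip_width: 13.8
gripper_force: 30.0
```

Request:
send_rows(
  steps=[
    {"offset":[0,0,0],"dr":[0,0,-0.8],"claw":0},
    {"offset":[0,0,0],"dr":[0,0,-0.8],"claw":0},
    {"offset":[0,0,0],"dr":[0,0,-0.8],"claw":0},
    {"offset":[0,0,0],"dr":[0,0,-0.74],"claw":0},
    {"offset":[0,0,0],"dr":[0,0,0],"claw":0},
    {"offset":[0,0,0],"dr":[0,0,0],"claw":0},
    {"offset":[0,0,0],"dr":[0,0,0],"claw":0},
    {"offset":[0,0,0],"dr":[0,0,0],"claw":0},
    {"offset":[0,0,0],"dr":[0,0,0],"claw":0},
  ],
)

```text
clock: 27.05
ee_pos: [444.0, 346.0, 285.9]
ee_rot: [-0.0, 0.706, 0.708, -0.0]
contact_force: [-0.0, 0.1, -0.6]
grip_width: 13.7
gripper_force: 30.0
```

```bash
python3 - <<'E'
from h import *
s=st();q=s["ee_rot"];print(s["ee_pos"],R.from_quat([*q[1:],q[0]]).as_matrix().round(3),np.abs(s["qvel"]).max(),s["gripper_force"])
f,K,E=cam("wrist");hsv=cv2.cvtColor(f,cv2.COLOR_RGB2HSV)
m=((hsv[...,0]>6)&(hsv[...,0]<22)&(hsv[...,1]>140)&(hsv[...,2]>90)).astype(np.uint8);m[:100]=0
n,l,t,c=cv2.connectedComponentsWithStats(m);i=1+t[1:,4].argmax();ys,xs=np.nonzero(l==i);print(t[i])
P=np.array([ray(K,E,p,256)[:2] for p in zip(xs,ys)],np.float32);print("frame top",cv2.minAreaRect(P))
f,K,E=cam("top");print("plug",redplug(f,K,E,104,proj(K,E,[575,271.4,104])))
print("filter px",proj(K,E,[443,346,270]),"cover top px",proj(K,E,[640,410,250]))
E
```

```text
[444.04719382 345.99422468 285.90443006] [[-0.003  1.    -0.   ]
 [ 1.     0.003 -0.   ]
 [-0.    -0.    -1.   ]] 0.0035114856804931652 29.983292520046234
[ 292  135   43  147 3565]
frame top ((443.7764892578125, 361.6441650390625), (23.988994598388672, 90.67247772216797), 0.3288075029850006)
plug ((574.6898803710938, 271.55059814453125), 30.860286712646484, ((575.7391967773438, 272.0568542480469), (57.034210205078125, 58.893978118896484), 40.3603401184082))
filter px [232.42654932 204.62820757] cover top px [208.1504434  111.42327821]
```

```bash
python3 -c "
from plant import order; print(order.sign_off())"
```

```text
the job is handed in; nothing more can be done
None
```

I handed the job in at about 27 s: the plug is seated in the neck, the cover is open (about 1.7 rad by the commanded arc), and the filter is held upright and still. Its lower edge is about 98 mm above the rim and its pleated face is within about 1° of square to the bench front; the bystanders were not re-measured at the end, and sign-off returned no verdict.

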